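Leak-check a closed square bottle on its cap

TASK

Check the square amber bottle's closure for leaks: turn it upside down, stand it on its cap on the white tile and let go, leaving it to stand there by itself for two seconds. Then turn it back and stand it upright on its base in the low steel tray. Never let the bottle fall or topple, and leave the round bottle, the bowl and the low jar where they are.

Things in the scene. Friction and masses are not known exactly. Their poses are not given: they have to be found in the camera images.
- square_bottle: Closed amber glass bottle, square section, flat black screw cap (fixed on); 0.25 kg, 120 mm tall. Body 52 x 52 mm, 88 mm high, then shoulder, then round cap 46 mm across from 96 to 120 mm. Starts upright on the counter; lies steadily on a flat side. Origin: centre of its base; z from base to cap, x and y square to its flat sides.
- cap_top (a point): Centre of the flat outer face of the square bottle's cap, 120 mm from its base; axes as the bottle's.
- tile: White ceramic tile fixed on the counter, 140 x 140 mm, 8 mm thick. Origin at the centre of its underside, on the counter; x and y along its edges. Left or right of the bottle.
- tray: Shallow open steel tray fixed on the counter, 180 x 180 mm outside, rim 14 mm high, walls and floor 4 mm thick. Origin at the centre of its underside, on the counter; x and y along its edges. On the other side from the tile.
- round_bottle: Bystander: round amber stoppered bottle, 64 mm across, 135 mm tall, standing further back; origin at the centre of its base, z up.
- mixing_bowl: Bystander: open steel bowl, 100 mm across the rim, 50 mm high, standing further back; origin under its centre, z up.
- low_jar: Bystander: low round amber jar with a cap, 62 mm across, 65 mm tall, standing further back; origin at the centre of its base, z up.

How it is judged (in metres and radians):
On the way:
1. the square bottle stands upside down on its cap on the tile (within 0.1 rad; cap centre within 55 mm of the tile's middle in x and y), let go and still, for 1.8 s or more (angle between square_bottle's own z axis and vertical above 3.04 rad and x of cap_top in the frame of tile between -0.055 and 0.055 m and y of cap_top in the frame of tile between -0.055 and 0.055 m and z of cap_top in the frame of tile below 0.012 m and contact force between square_bottle and tile above 0.3 N and contact force between square_bottle and the arm below 0.1 N and contact force between square_bottle and the fingers below 0.1 N and linear speed of square_bottle below 0.03 m/s), for 1.8 s.
At the end, for the whole second after the job is handed in: The square bottle stands upright (0.1 rad) with its base on the tray's floor (within 4 mm; centre within 70 mm of the tray's middle in x and y), released and at rest; the bystanders stand where they were (30 mm, 0.3 rad) (angle between square_bottle's own z axis and vertical below 0.1 rad and x of square_bottle in the frame of tray between -0.07 and 0.07 m and y of square_bottle in the frame of tray between -0.07 and 0.07 m and z of square_bottle in the frame of tray below 0.008 m and contact force between square_bottle and tray above 0.3 N and linear speed of square_bottle below 0.03 m/s); the robot touches nothing.
It fails at once if the square bottle falls or topples: faster than 0.6 m/s while the gripper does not hold it (linear speed of square_bottle above 0.6 m/s and contact force between square_bottle and the fingers below 0.1 N).
It fails at once if a bystander is pushed more than 30 mm or tipped more than 0.3 rad (distance of any of round_bottle, mixing_bowl, low_jar from where it was at the start of the episode above 0.03 m or angle between any of round_bottle, mixing_bowl, low_jar's own z axis and vertical above 0.3 rad).
It also fails if it takes over 72 s, if anything falls off the work surface, if the arm or the gripper's body presses on something with over 40 N, if the wrist force passes 120 N, or if a joint passes its speed limit or range.

ROBOT

A 6-joint arm with a two-finger parallel gripper is mounted at the origin on the work surface. World frame = base frame: x ahead of the robot, y to its left, z up, the work surface at z = 0. Lengths are in mm, angles in degrees, forces in N, time in s.
With the tool pointing down it reaches from about 300 to 850 mm from the base axis. Payload 4.2 kg.
Tool frame: the origin (TCP) lies at the very end of the fingers, on their centre line; the grasp point (between the pads) lies 19 mm behind it; z points along the fingers, y is the line along which they close (so a half turn about z gives the same grasp; the last joint's range is limited). The gripper opens to 91 mm and grips with 3 to 60 N. Pads are 32 mm wide; open, the fingers measure 118 mm over their backs; the gripper's body (76 mm by 178 mm) begins 60 mm behind the grasp point.
Start: joints at [-66.979, 18.312, 89.639, -0, 72.044, -1.146], TCP at [235.412, -524.618, 213.976] pointing down, gripper open.
Joint ranges: [-177.97, 177.97], [-48.28, 115.42], [12.27, 149.76], [-77.06, 257.06], [2.81, 150.46], [-146.56, 146.56]. Speed limits (degrees/s): [147.25, 147.25, 180, 180, 180, 180].

INTERFACE

Orientations are given as [roll, pitch, yaw] about the fixed x, y, z axes, in that order (R = Rz(yaw) Ry(pitch) Rx(roll)).
In Python, from workcell import env, grab_frame gives the robot as it stands. The module is installed in compiled form; this text tells all that it offers.
- The arm moves only by the tool move_arm, never from a script. Its argument "plan" is a list of rows, each an object of numbers: "tx", "ty", "tz": the shift along the tool's x, y, z in cm; "wx", "wy", "wz": the turn, a rotation vector about the tool's x, y, z in rad. In form: [{"tx": .., "ty": .., "tz": .., "wx": .., "wy": .., "wz": ..}, ...]. A call has 1 to 12 rows; each row shifts and turns the commanded pose from where the row before left it, along the tool's axes as they then stand; what a row does not reach is not made up. A row lasts 1/12 s, in which the tool goes at most 41.7 mm and 7.16 degrees, less where a joint would pass 70% of its speed; a pose out of reach is approached as far as the arm can. A call is refused whole if a number of a shift passes 4.17 or a number of a turn 0.125, either way. A call with a gripper value outside its range is refused whole. "gripper" is the finger opening in cm, from 0 to 9.12, set as the call begins (left out, the last holds). The fingers move at their own pace and stop on an object; "force" is the grip in N (left out, the last holds). Time passes only in rows, so rows that do not move let the fingers close. It gives the time, the measured TCP pose, the force, the opening and the grip force at its end, in the units of the state.
- env.state(): the state, without advancing time (a new reading comes with each control period).
- grab_frame(name): name is "scene" or "top"; returns a dict with "color" (400x640x3 uint8, red, green, blue), "vfov" (degrees; the focal length in pixels is half the picture's height over the tangent of half this angle, whatever the lens; pixels are square), "cx", "cy" (the principal point, pixels), "k1" (the pictures are not rectified: a ray, as slopes to the right and down, at radius r is drawn at 1 + k1 r^2 times it, then the intrinsics apply), "view" (4x4, takes a point from world to camera coordinates). Camera axes: x right, y up, looking along -z (the intrinsics and any distortion apply to the point x, -y, -z); pixel columns grow to the right and rows downward; lengths in mm; the calibration is good to about 2 mm. A picture is of the moment at which its call begins. There is no depth.
- env.job_done(): hands the job in; it is judged then, once.
The state is a dict: "time_s": time; "qpos": joint angles; "qvel": joint speeds; "effort": joint torques, N m; "ee_pos": TCP position; "ee_rot": TCP orientation; "force": force on the tool from outside, world axes, zero at the start; "torque": the same for the moment, N m; "gripper_width": finger opening in mm; "gripper_force": force on a finger pad.
Only numpy, scipy, OpenCV 4.12 (cv2) and the standard library are available. Lean on these libraries where they do the work, as an engineer would, in place of code of your own. Each camera call takes 0.05 s, during which the arm holds its last target. There are 200 camera calls.

## Working session

There is one attempt and no reset: what is moved stays moved. The work goes in short steps, Python scripts to look and compute and a tool call to move; the robot and the scene stay as the last step left them, time stands still between calls to the robot, and variables do not carry over. Pictures are saved under pics/ and viewed, at most 10 in all, crops included, and the job is handed in when it is done.

Besides the shell and the picture viewer there is one more tool, called after ">>>" as a command line: name --argument value ..., lists and objects as JSON in quotes. move_arm: Moves the arm, as the interface text tells. Its arguments: {"type":"object","properties":{"plan":{"type":"array","items":{"type":"object","properties":{"tx":{"type":"number"},"ty":{"type":"number"},"tz":{"type":"number"},"wx":{"type":"number"},"wy":{"type":"number"},"wz":{"type":"number"}}}},"gripper":{"type":"number"},"force":{"type":"number"}},"required":["plan"]}

```bash
mkdir -p pics; cat > h.py <<'E'
import numpy as np, cv2
from workcell import env, grab_frame
from scipy.spatial.transform import Rotation as Ro
def cal(f):
    fl=200/np.tan(np.radians(f["vfov"])/2); return fl,f["cx"],f["cy"],f["k1"],np.array(f["view"])
def ray(f,u,v):
    fl,cx,cy,k,V=cal(f); d=np.array([(u-cx)/fl,(v-cy)/fl]); s=d.copy()
    for _ in range(30): s=d/(1+k*(s@s))
    R=V[:3,:3]; o=-R.T@V[:3,3]; return o,R.T@np.array([s[0],-s[1],-1])
def onz(f,u,v,z):
    o,d=ray(f,u,v); return o+d*(z-o[2])/d[2]
def proj(f,p):
    fl,cx,cy,k,V=cal(f); c=V[:3,:3]@np.array(p,float)+V[:3,3]; s=np.array([c[0],-c[1]])/-c[2]
    s=s*(1+k*(s@s)); return s*fl+[cx,cy]
E
python3 - <<'E'
from h import *
for n in("scene","top"):
    f=grab_frame(n); cv2.imwrite(f"pics/{n}0.png",f["color"][...,::-1]); V=np.array(f["view"]); print(n,f["vfov"],f["k1"],-V[:3,:3].T@V[:3,3])
print(env.state())
E
```

```text
scene 57.740605763987425 -0.03894346290003377 [1123.04501925 -126.39951902  752.49089923]
top 43.283576907764214 -0.1639657793610104 [ 517.16369302  -12.55255327 1227.65838908]
{'time_s': 0.1, 'qpos': array([-6.69797092e+01,  1.83489024e+01,  8.97006213e+01, -1.12020170e-03,
        7.20458928e+01, -1.14550780e+00]), 'qvel': array([-0.03970757, -0.17088712, -0.22144218, -0.06388254,  0.09543142,
        0.07001881]), 'effort': array([ 8.83644625e-04, -4.13334167e+01, -2.32509595e+01,  7.28442008e-02,
        4.21975425e-02, -5.04509296e-05]), 'ee_pos': array([ 235.20648665, -524.17511316,  213.18694277]), 'ee_rot': array([-1.79904581e+02, -8.42659010e-04,  2.41661441e+01]), 'force': array([0.11415489, 1.34314744, 0.61083388]), 'torque': array([0.01735796, 0.04187158, 0.0472879 ]), 'gripper_force': 0.0, 'gripper_width': 91.07447553263458}
```

View pics/scene0.png

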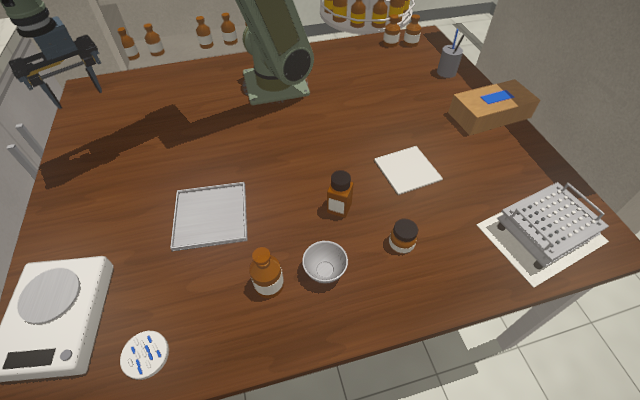

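View pics/top0.png

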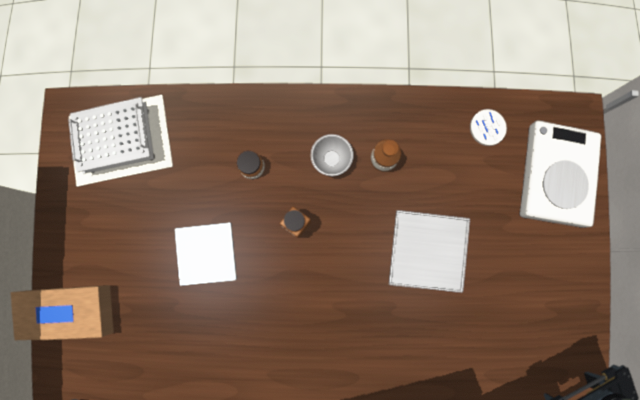

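The scene view shows the square bottle at (340,195), the tile at (408,169), the tray at (209,215), and the bystanders at (265,270), (325,262) and (404,236). The top view has the bottle's cap at (294,220), the tile at (205,254), the tray at (429,251), and the jar, bowl and round bottle at (250,165), (332,155) and (386,155).

```bash
python3 - <<'E'
from h import *
f=grab_frame("top"); g=grab_frame("scene"); im=f["color"]; hsv=cv2.cvtColor(im,cv2.COLOR_RGB2HSV)
def quad(mask,seed,z,name):
    n,l,st,c=cv2.connectedComponentsWithStats(mask.astype('uint8'))
    k=l[seed[1],seed[0]]; m=(l==k).astype('uint8'); cs,_=cv2.findContours(m,cv2.RETR_EXTERNAL,cv2.CHAIN_APPROX_NONE)
    cn=max(cs,key=cv2.contourArea).reshape(-1,2)
    w=np.array([onz(f,u,v,z)[:2] for u,v in cn],'float32'); print(name,st[k],cv2.minAreaRect(w))
br=(hsv[...,2]>110)&(hsv[...,1]<60)
quad(br,(205,254),8,"tile"); 
quad(br,(429,251),14,"tray")
dark=(hsv[...,2]<75)&(hsv[...,1]<110)
quad(dark,(294,220),120,"cap")
quad(dark,(250,163),65,"jar")
for n,u,v,z in(("bowl",332,155,50),("round",388,148,135)): print(n,onz(f,u,v,z))
cv2.imwrite("pics/crops.png",np.hstack([cv2.resize(im[185:255,260:330],(400,400),interpolation=2),cv2.resize(g["color"][160:230,305:375],(400,400),interpolation=2)])[...,::-1])
E
```

```text
tile [ 174  222   63   64 3509] ((513.721435546875, 279.124267578125), (146.6682891845703, 146.80299377441406), 7.045801162719727)
tray [ 389  210   81   83 5679] ((527.3313598632812, -266.8479919433594), (184.59786987304688, 183.62608337402344), 84.22367095947266)
cap [     0      0    640    400 253735] ((660.8072509765625, 7.75201416015625), (1013.2003784179688, 1675.609619140625), 0.4762210547924042)
jar [     0      0    640    400 253735] ((667.939697265625, 8.76031494140625), (1063.5101318359375, 1758.8109130859375), 0.47621703147888184)
bowl [751.75046188 -27.92579498  50.        ]
round [ 752.34457338 -150.45368064  135.        ]
```

View pics/crops.png

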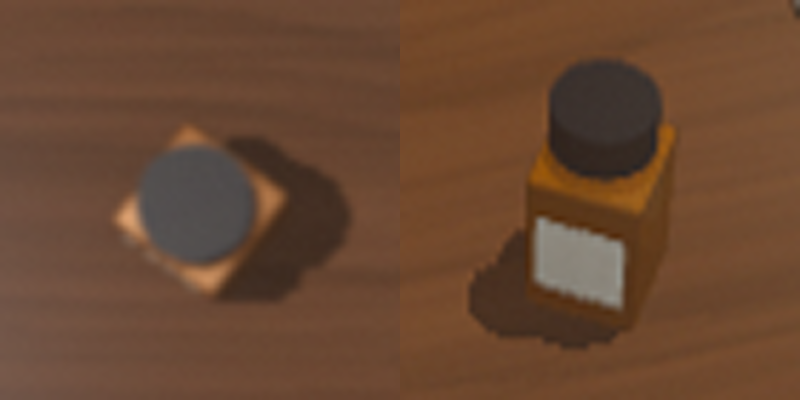

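>>> move_arm --plan '[{"wy": 0.1}, {"wy": 0.1}, {"wy": 0.1}, {}]'

```text
schema error: expected keys tx, ty, tz, wx, wy, wz
```

```bash
python3 -c "
from h import *
s=env.state();print(s['qpos'],s['ee_pos'],s['ee_rot'])"
```

```text
[-6.69780860e+01  1.83359143e+01  8.96775558e+01 -1.09907357e-03
  7.20436635e+01 -1.14580165e+00] [ 235.29701925 -524.346254    213.47346416] [-1.79942857e+02 -9.74888615e-05  2.41680550e+01]
```

The left crop is the top view, with the bottle's shoulder corners at about (293,207), (310,219), (297,237) and (280,223) and the cap centre at (294.5,220.7). The right crop shows it upright with its label.

>>> move_arm --plan '[{"tx": 0, "ty": 0, "tz": 0, "wx": 0, "wy": 0.1, "wz": 0}, {"tx": 0, "ty": 0, "tz": 0, "wx": 0, "wy": 0.1, "wz": 0}, {"tx": 0, "ty": 0, "tz": 0, "wx": 0, "wy": 0.1, "wz": 0}, {"tx": 0, "ty": 0, "tz": 0, "wx": 0, "wy": 0, "wz": 0}]'

```text
time_s: 0.53
ee_pos: [232.6, -525.6, 212.6]
ee_rot: [-179.9, -17.3, 23.9]
force: [0.1, -0.5, -0.9]
gripper_width: 91.1
gripper_force: 0.0
```

```bash
python3 - <<'E'
from h import *
s=env.state();print(s['qpos'],s['ee_pos'],s['ee_rot'],s['time_s'])
f=grab_frame("top")
P=np.array([onz(f,u,v,88)[:2] for u,v in((292.9,206.9),(310.4,218.6),(297.1,236.6),(280.1,223))]); print(P,P.mean(0))
for i in range(4): d=P[(i+1)%4]-P[i]; print(np.linalg.norm(d),np.degrees(np.arctan2(d[1],d[0]))%90)
print("cap",onz(f,294.5,220.7,120)); print("jar",onz(f,249.5,161,65))
c=f["color"]; hsv=cv2.cvtColor(c,cv2.COLOR_RGB2HSV); print(hsv[[221,219,225,240,220],[294,307,283,310,340]])
E
```

```text
[-77.07280502  19.73406527  89.95476151  17.56849459  74.5412417
 -16.31767771] [ 232.62280123 -525.55921831  212.58479398] [-179.86948956  -17.26333805   23.87881936] 0.5333
[[623.44099241  60.16601897]
 [597.27908161  19.99711033]
 [556.09693722  49.51128936]
 [586.42444039  88.61388421]] [590.81036291  54.57207572]
47.93732155389194 56.923901400556204
50.66612063756183 54.37180878700022
49.48505201072964 52.20327386002158
46.685181375850135 52.45709452342608
cap [589.95972595  54.06701938 120.        ]
jar [732.6486197  165.75815158  65.        ]
[[  0  12  82]
 [ 13 148 172]
 [ 13 129 182]
 [ 11 133 109]
 [ 11 132 108]]
```

```bash
cat >> h.py <<'E'
def delta(p1,R1,p0=None,R0=None):
    "shift in cm in the present tool axes, and rotvec in tool axes"
    s=env.state(); p0=s['ee_pos'] if p0 is None else p0
    R0=Ro.from_euler('xyz',s['ee_rot'],degrees=True) if R0 is None else R0
    return R0.inv().apply(np.array(p1)-p0)/10, (R0.inv()*R1).as_rotvec()
def Rt(az,xup=1):
    z=np.array([np.cos(np.radians(az)),np.sin(np.radians(az)),0]); x=np.array([0,0,xup]); return Ro.from_matrix(np.c_[x,np.cross(z,x),z])
E
python3 - <<'E'
from h import *
np.set_printoptions(precision=3,suppress=True)
s=env.state(); R0=Ro.from_euler('xyz',s['ee_rot'],degrees=True)
print(delta([450,-150,260],R0)[0])
for x in(1,-1): print(delta(s['ee_pos'],Rt(54,x))[1])
E
```

```text
[ 34.833 -25.512   5.872]
[ 0.45   1.24  -0.335]
[ 1.643 -0.596  2.227]
```

>>> move_arm --plan '[{"tx": 2.9, "ty": -2.1, "tz": 0.5, "wx": 0, "wy": 0, "wz": 0}, {"tx": 2.9, "ty": -2.1, "tz": 0.5, "wx": 0, "wy": 0, "wz": 0}, {"tx": 2.9, "ty": -2.1, "tz": 0.5, "wx": 0, "wy": 0, "wz": 0}, {"tx": 2.9, "ty": -2.1, "tz": 0.5, "wx": 0, "wy": 0, "wz": 0}, {"tx": 2.9, "ty": -2.1, "tz": 0.5, "wx": 0, "wy": 0, "wz": 0}, {"tx": 2.9, "ty": -2.1, "tz": 0.5, "wx": 0, "wy": 0, "wz": 0}, {"tx": 2.9, "ty": -2.1, "tz": 0.5, "wx": 0, "wy": 0, "wz": 0}, {"tx": 2.9, "ty": -2.1, "tz": 0.5, "wx": 0, "wy": 0, "wz": 0}, {"tx": 2.9, "ty": -2.1, "tz": 0.5, "wx": 0, "wy": 0, "wz": 0}, {"tx": 2.9, "ty": -2.1, "tz": 0.5, "wx": 0, "wy": 0, "wz": 0}, {"tx": 2.9, "ty": -2.1, "tz": 0.5, "wx": 0, "wy": 0, "wz": 0}, {"tx": 2.9, "ty": -2.1, "tz": 0.5, "wx": 0, "wy": 0, "wz": 0}]'

```text
time_s: 1.58
ee_pos: [452.3, -148.9, 260.2]
ee_rot: [179.9, -17.2, 24.3]
force: [0.4, -1.2, -0.1]
gripper_width: 90.8
gripper_force: 0.0
```

```bash
python3 - <<'E'
from h import *
np.set_printoptions(precision=4,suppress=True)
s=env.state(); print(s['qpos'],s['ee_pos'],s['ee_rot']); print(delta(s['ee_pos'],Rt(54,1))[1])
E
```

```text
[-29.1965   1.7851 105.9379  15.4086  62.6288  30.5972] [ 452.3417 -148.8672  260.1597] [179.8866 -17.1664  24.2634]
[ 0.4483  1.2413 -0.3282]
```

>>> move_arm --plan '[{"tx": 0, "ty": 0, "tz": 0, "wx": 0.036, "wy": 0.1, "wz": -0.027}, {"tx": 0, "ty": 0, "tz": 0, "wx": 0.036, "wy": 0.1, "wz": -0.027}, {"tx": 0, "ty": 0, "tz": 0, "wx": 0.036, "wy": 0.1, "wz": -0.027}, {"tx": 0, "ty": 0, "tz": 0, "wx": 0.036, "wy": 0.1, "wz": -0.027}, {"tx": 0, "ty": 0, "tz": 0, "wx": 0.036, "wy": 0.1, "wz": -0.027}, {"tx": 0, "ty": 0, "tz": 0, "wx": 0.036, "wy": 0.1, "wz": -0.027}]'

```text
time_s: 2.08
ee_pos: [451.8, -150.4, 260.4]
ee_rot: [-172.4, -52.3, 32.8]
force: [-0.6, 0.5, -0.4]
gripper_width: 91.0
gripper_force: 0.0
```

```bash
cat >> h.py <<'E'
def fk(q,p):
    a1,d1,L2,a3,L4,D=p; q=np.radians(q)
    Ry=lambda t:Ro.from_rotvec([0,t,0]); Rz=lambda t:Ro.from_rotvec([0,0,t])
    R=Rz(q[0]); t=R.apply([a1,0,d1]); R=R*Ry(q[1]); t=t+R.apply([0,0,L2]); R=R*Ry(q[2]); t=t+R.apply([a3,0,L4])
    R=R*Rz(q[3])*Ry(q[4]); t=t+R.apply([0,0,D]); return t,R*Rz(q[5])
E
cat > data.py <<'E'
D=[([-66.979,18.312,89.639,0,72.044,-1.146],[235.412,-524.618,213.976]),
([-77.0728,19.73406,89.95476,17.56849,74.54124,-16.31768],[232.6228,-525.5592,212.5848])]
E
python3 - <<'E'
from h import *
np.set_printoptions(precision=4,suppress=True)
s=env.state(); print(list(s['qpos']),list(s['ee_pos']),s['ee_rot']); print(delta(s['ee_pos'],Rt(54,1))[1])
q=s['qpos']; _,R=fk(q,[0,0,0,0,0,0]); print((R.inv()*Ro.from_euler('xyz',s['ee_rot'],degrees=True)).as_rotvec(True))
E
```

```text
[np.float64(-53.97653134111384), np.float64(8.848981508315445), np.float64(116.42615431516128), np.float64(55.40612469334872), np.float64(73.87453062884993), np.float64(-26.526072533829296)] [np.float64(451.76395786263254), np.float64(-150.36369782716483), np.float64(260.363798178021)] [-172.3774  -52.3331   32.7939]
[ 0.2285  0.6382 -0.164 ]
[ 0.  0. 90.]
```

```bash
cat >> data.py <<'E'
D+=[([-29.1965,1.7851,105.9379,15.4086,62.6288,30.5972],[452.3417,-148.8672,260.1597]),
([-53.97653,8.84898,116.42615,55.40612,73.87453,-26.52607],[451.764,-150.3637,260.3638])]
E
cat > k.py <<'E'
from h import *
from scipy.optimize import least_squares
from data import D
r=least_squares(lambda p:np.concatenate([fk(q,p)[0]-x for q,x in D])/1,[100,400,400,50,400,180])
P=r.x; lo=np.array([-177.97,-48.28,12.27,-77.06,2.81,-146.56]); hi=np.array([177.97,115.42,149.76,257.06,150.46,146.56])
Z9=Ro.from_rotvec([0,0,np.pi/2])
def ik(p,R,q0):
    def e(q):
        t,r=fk(q,P); return np.r_[(t-p)/100,((r*Z9).inv()*R).as_rotvec()*2]
    s=least_squares(e,np.clip(q0,lo+.1,hi-.1),bounds=(lo,hi)); return s.x,np.abs(s.fun).max()
E
python3 - <<'E'
from k import *
np.set_printoptions(precision=1,suppress=True)
print(P,np.abs(r.fun).max())
q0=env.state()['qpos']
def tcp(c,az,z,back=0): a=np.radians(az); return np.array([c[0]+(19-back)*np.cos(a),c[1]+(19-back)*np.sin(a),z])
for n,c,azs,z in(("grasp",(590.5,54.5),(54,),62),("tile",(513.7,279.1),(20,35,54,70,85,100),66),("tray",(527.3,-266.8),(-40,-20,0,20,40,54),66)):
  for az in azs:
    for xu in(1,-1):
      o=[]
      for b in(0,75):
        best=min((ik(tcp(c,az,z,b),Rt(az,xu),np.r_[np.radians(0)+np.degrees(np.arctan2(c[1],c[0]))-20,20,120,q4,50,q6]) for q4 in(90,180) for q6 in(-80,80)),key=lambda t:t[1])
        o+=[best]
      print(n,az,xu,*[f"{e:.3f} {q}" for q,e in o])
E
```

```text
[-26.8 132.5 603.8   3.3 434.2 355.3] 10.54300748535104
grasp 54 1 0.000 [-29.   53.  127.4  97.   90.  -90.4] 0.000 [-38.6  53.  127.8  87.4  90.  -90.8]
grasp 54 -1 0.000 [-29.   53.  127.4  97.   90.   89.6] 0.000 [-38.6  53.  127.8  87.4  90.   89.2]
tile 20 1 0.094 [ 43.1  61.5 149.8 210.  119.6 -74.9] 0.386 [ 61.3  69.3 149.8 243.4 118.4 -54.8]
tile 20 -1 0.094 [ 43.1  61.5 149.8 210.  119.6 105.1] 0.386 [ 61.3  69.3 149.8 243.4 118.4 125.2]
tile 35 1 0.145 [  16.2   62.5  149.8  154.2  122.2 -103.5] 0.390 [  -1.7   72.3  149.8  117.8  124.  -127.7]
tile 35 -1 0.145 [ 16.2  62.5 149.8 154.2 122.2  76.5] 0.390 [ -1.7  72.3 149.8 117.8 124.   52.3]
tile 54 1 0.000 [   1.3   55.9  144.9  125.4  102.4 -106.8] 0.009 [ -11.3   58.8  149.8  111.7  101.5 -116.4]
tile 54 -1 0.000 [  1.3  55.9 144.9 125.4 102.4  73.2] 0.009 [-11.3  58.8 149.8 111.7 101.5  63.6]
tile 70 1 0.000 [ -5.3  52.9 133.9 104.6  91.7 -96.5] 0.000 [-16.1  53.1 135.5  93.9  90.6 -98.6]
tile 70 -1 0.000 [ -5.3  52.9 133.9 104.6  91.7  83.5] 0.000 [-16.1  53.1 135.5  93.9  90.6  81.4]
tile 85 1 0.000 [ -6.6  52.6 122.
[... 870 characters left out ...]
0.  -114. ]
tray 0 -1 0.000 [-54.4  55.2 143.3 124.2 100.7  74.7] 0.000 [-66.5  57.7 148.2 111.4 100.   66. ]
tray 20 1 0.000 [-61.   52.5 129.2  98.9  90.3 -91.6] 0.000 [-70.9  52.5 129.8  89.1  90.  -92.4]
tray 20 -1 0.000 [-61.   52.5 129.2  98.9  90.3  88.4] 0.000 [-70.9  52.5 129.8  89.1  90.   87.6]
tray 40 1 0.000 [-60.8  53.7 113.5  79.4  92.4 -77.4] 0.000 [-68.2  54.1 110.8  72.4  94.7 -75.7]
tray 40 -1 0.000 [-60.8  53.7 113.5  79.4  92.4 102.6] 0.000 [-68.2  54.1 110.8  72.4  94.7 104.3]
tray 54 1 0.000 [-58.5  56.  102.2  68.9  98.2 -69.7] 0.000 [-64.5  57.2  97.4  63.8 101.8 -67.3]
tray 54 -1 0.000 [-58.5  56.  102.2  68.9  98.2 110.3] 0.000 [-64.5  57.2  97.4  63.8 101.8 112.7]
```

>>> move_arm --plan '[{"tx": 0, "ty": 0, "tz": 0, "wx": 0.038, "wy": 0.106, "wz": -0.027}, {"tx": 0, "ty": 0, "tz": 0, "wx": 0.038, "wy": 0.106, "wz": -0.027}, {"tx": 0, "ty": 0, "tz": 0, "wx": 0.038, "wy": 0.106, "wz": -0.027}, {"tx": 0, "ty": 0, "tz": 0, "wx": 0.038, "wy": 0.106, "wz": -0.027}, {"tx": 0, "ty": 0, "tz": 0, "wx": 0.038, "wy": 0.106, "wz": -0.027}, {"tx": 0, "ty": 0, "tz": 0, "wx": 0.038, "wy": 0.106, "wz": -0.027}, {"tx": 0, "ty": 0, "tz": 0, "wx": 0, "wy": 0, "wz": 0}, {"tx": 0, "ty": 0, "tz": 0, "wx": 0, "wy": 0, "wz": 0}]'

```text
time_s: 2.75
ee_pos: [452.1, -150.7, 258.0]
ee_rot: [-118.7, -89.3, -7.4]
force: [-0.0, -0.3, 0.6]
gripper_width: 91.2
gripper_force: 0.0
```

```bash
cat > s.py <<'E'
from h import *
import sys
np.set_printoptions(precision=3,suppress=True)
# usage: s.py az xup  x y z  -> delta to tcp target
a=list(map(float,sys.argv[1:])); s=env.state(); print(s['qpos'],s['ee_pos'],s['ee_rot'],s['force'],s['time_s'])
if a: print(*delta(a[2:5],Rt(a[0],a[1])))
E
python3 s.py 54 1 557.6 9.2 160; python3 s.py 54 1 557.6 9.2 62
```

```text
[-60.25   32.486 119.338  68.269 100.833 -63.352] [ 452.104 -150.666  257.982] [-118.688  -89.28    -7.402] [-0.032 -0.29   0.582] 2.75
[-9.692 -0.785 19.192] [ 0.002  0.006 -0.011]
[-60.25   32.486 119.338  68.269 100.833 -63.352] [ 452.104 -150.666  257.982] [-118.688  -89.28    -7.402] [-0.032 -0.29   0.582] 2.75
[-19.491  -0.676  19.251] [ 0.002  0.006 -0.011]
```

>>> move_arm --plan '[{"tx": -1.2, "ty": -0.1, "tz": 2.4, "wx": 0, "wy": 0, "wz": 0}, {"tx": -1.2, "ty": -0.1, "tz": 2.4, "wx": 0, "wy": 0, "wz": 0}, {"tx": -1.2, "ty": -0.1, "tz": 2.4, "wx": 0, "wy": 0, "wz": 0}, {"tx": -1.2, "ty": -0.1, "tz": 2.4, "wx": 0, "wy": 0, "wz": 0}, {"tx": -1.2, "ty": -0.1, "tz": 2.4, "wx": 0, "wy": 0, "wz": 0}, {"tx": -1.2, "ty": -0.1, "tz": 2.4, "wx": 0, "wy": 0, "wz": 0}, {"tx": -1.2, "ty": -0.1, "tz": 2.4, "wx": 0, "wy": 0, "wz": 0}, {"tx": -1.2, "ty": -0.1, "tz": 2.4, "wx": 0.002, "wy": 0.006, "wz": -0.01}, {"tx": 0, "ty": 0, "tz": 0, "wx": 0, "wy": 0, "wz": 0}, {"tx": 0, "ty": 0, "tz": 0, "wx": 0, "wy": 0, "wz": 0}]'

```text
time_s: 3.58
ee_pos: [557.8, 10.1, 164.4]
ee_rot: [86.4, -89.6, 147.7]
force: [-0.4, 0.4, 1.2]
gripper_width: 90.8
gripper_force: 0.0
```

```bash
python3 s.py 54 1 557.6 9.2 62
```

```text
[-37.425  42.136 127.7    88.494  90.294 -80.217] [557.812  10.136 164.386] [ 86.417 -89.622 147.692] [-0.361  0.399  1.24 ] 3.5833
[-10.239  -0.03   -0.092] [-0.002 -0.     0.007]
```

>>> move_arm --plan '[{"tx": -1.7, "ty": 0, "tz": 0, "wx": 0, "wy": 0, "wz": 0}, {"tx": -1.7, "ty": 0, "tz": 0, "wx": 0, "wy": 0, "wz": 0}, {"tx": -1.7, "ty": 0, "tz": 0, "wx": 0, "wy": 0, "wz": 0}, {"tx": -1.7, "ty": 0, "tz": 0, "wx": 0, "wy": 0, "wz": 0}, {"tx": -1.7, "ty": 0, "tz": 0, "wx": 0, "wy": 0, "wz": 0}, {"tx": -1.7, "ty": 0, "tz": 0, "wx": 0, "wy": 0, "wz": 0}, {"tx": 0, "ty": 0, "tz": 0, "wx": 0, "wy": 0, "wz": 0}, {"tx": 0, "ty": 0, "tz": 0, "wx": 0, "wy": 0, "wz": 0}]'

```text
time_s: 4.25
ee_pos: [558.8, 7.1, 62.0]
ee_rot: [71.3, -89.7, 162.5]
force: [-0.3, -0.5, 0.9]
gripper_width: 90.8
gripper_force: 0.0
```

```bash
python3 s.py 54 1 601.7 69.9 62; python3 - <<'E'
from h import *
f=grab_frame("top"); g=grab_frame("scene")
cv2.imwrite("pics/pre.png",np.hstack([cv2.resize(f["color"][170:290,240:360],(400,400)),cv2.resize(g["color"][110:250,270:410],(400,400))])[...,::-1])
E
```

```text
[-37.66   55.296 126.708  88.504  90.058 -92.33 ] [558.783   7.133  62.017] [ 71.289 -89.655 162.544] [-0.285 -0.469  0.855] 4.25
[-0.015 -0.239  7.6  ] [ 0.003 -0.002  0.006]
```

View pics/pre.png

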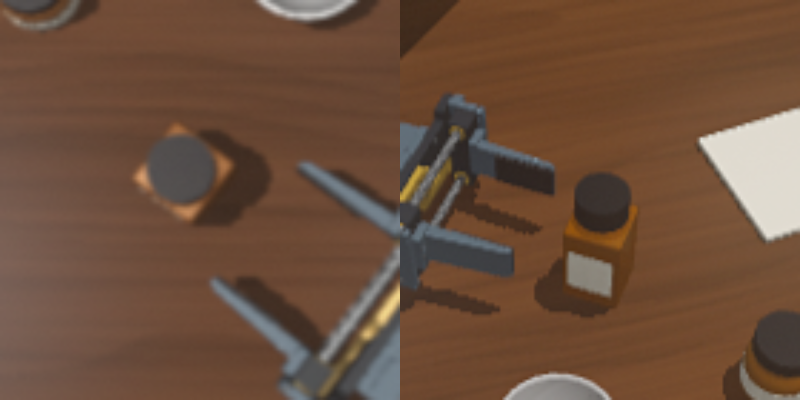

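The view shows the bottle upright and centred between the open fingers (fingertips at crop (215,282) and (302,168), bottle at (182,170)), with the fingers parallel to its sides.

>>> move_arm --plan '[{"tx": 0, "ty": -0.1, "tz": 1.5, "wx": 0, "wy": 0, "wz": 0}, {"tx": 0, "ty": -0.1, "tz": 1.5, "wx": 0, "wy": 0, "wz": 0}, {"tx": 0, "ty": -0.04, "tz": 1.5, "wx": 0, "wy": 0, "wz": 0}, {"tx": 0, "ty": 0, "tz": 1.5, "wx": 0, "wy": 0, "wz": 0}, {"tx": 0, "ty": 0, "tz": 1.6, "wx": 0, "wy": 0, "wz": 0}, {"tx": 0, "ty": 0, "tz": 0, "wx": 0, "wy": 0, "wz": 0}, {"tx": 0, "ty": 0, "tz": 0, "wx": 0, "wy": 0, "wz": 0}]'

```text
time_s: 4.93
ee_pos: [601.2, 71.5, 62.3]
ee_rot: [71.1, -89.6, 162.9]
force: [0.4, -0.8, 0.3]
gripper_width: 91.2
gripper_force: 0.0
```

>>> move_arm --plan '[{"tx": 0, "ty": 0, "tz": 0, "wx": 0, "wy": 0, "wz": 0}, {"tx": 0, "ty": 0, "tz": 0, "wx": 0, "wy": 0, "wz": 0}, {"tx": 0, "ty": 0, "tz": 0, "wx": 0, "wy": 0, "wz": 0}, {"tx": 0, "ty": 0, "tz": 0, "wx": 0, "wy": 0, "wz": 0}, {"tx": 0, "ty": 0, "tz": 0, "wx": 0, "wy": 0, "wz": 0}, {"tx": 0, "ty": 0, "tz": 0, "wx": 0, "wy": 0, "wz": 0}, {"tx": 0, "ty": 0, "tz": 0, "wx": 0, "wy": 0, "wz": 0}, {"tx": 0, "ty": 0, "tz": 0, "wx": 0, "wy": 0, "wz": 0}, {"tx": 0, "ty": 0, "tz": 0, "wx": 0, "wy": 0, "wz": 0}, {"tx": 0, "ty": 0, "tz": 0, "wx": 0, "wy": 0, "wz": 0}]' --gripper 4.5 --force 25

```text
time_s: 5.77
ee_pos: [601.5, 70.7, 60.7]
ee_rot: [71.2, -89.7, 162.7]
force: [-0.5, -1.6, -0.1]
gripper_width: 51.9
gripper_force: 25.0
```

```bash
python3 s.py 54 1 601.7 69.9 62
```

```text
[-27.866  55.397 126.196  98.277  90.313 -91.822] [601.489  70.722  60.732] [ 71.166 -89.74  162.685] [-0.499 -1.602 -0.084] 5.7667
[ 0.127  0.066 -0.054] [ 0.003 -0.001  0.004]
```

>>> move_arm --plan '[{"tx": 1.0, "ty": 0, "tz": 0, "wx": 0, "wy": 0, "wz": 0}, {"tx": 2.5, "ty": 0, "tz": 0, "wx": 0, "wy": 0, "wz": 0}, {"tx": 2.5, "ty": 0, "tz": 0, "wx": 0, "wy": 0, "wz": 0}, {"tx": 2.5, "ty": 0, "tz": 0, "wx": 0, "wy": 0, "wz": 0}, {"tx": 2.5, "ty": 0, "tz": 0, "wx": 0, "wy": 0, "wz": 0}, {"tx": 2.5, "ty": 0, "tz": 0, "wx": 0, "wy": 0, "wz": 0}, {"tx": 1.5, "ty": 0, "tz": 0, "wx": 0, "wy": 0, "wz": 0}, {"tx": 0, "ty": 0, "tz": 0, "wx": 0, "wy": 0, "wz": 0}]'

```text
time_s: 6.43
ee_pos: [600.2, 71.6, 214.0]
ee_rot: [75.3, -89.4, 158.7]
force: [-0.4, 0.5, -2.4]
gripper_width: 52.1
gripper_force: 25.0
```

>>> move_arm --plan '[{"tx": 0, "ty": 0, "tz": 0, "wx": 0, "wy": 0, "wz": 0.116}, {"tx": 0, "ty": 0, "tz": 0, "wx": 0, "wy": 0, "wz": 0.116}, {"tx": 0, "ty": 0, "tz": 0, "wx": 0, "wy": 0, "wz": 0.116}, {"tx": 0, "ty": 0, "tz": 0, "wx": 0, "wy": 0, "wz": 0.116}, {"tx": 0, "ty": 0, "tz": 0, "wx": 0, "wy": 0, "wz": 0.116}, {"tx": 0, "ty": 0, "tz": 0, "wx": 0, "wy": 0, "wz": 0.116}, {"tx": 0, "ty": 0, "tz": 0, "wx": 0, "wy": 0, "wz": 0.116}, {"tx": 0, "ty": 0, "tz": 0, "wx": 0, "wy": 0, "wz": 0.116}, {"tx": 0, "ty": 0, "tz": 0, "wx": 0, "wy": 0, "wz": 0.116}, {"tx": 0, "ty": 0, "tz": 0, "wx": 0, "wy": 0, "wz": 0.116}, {"tx": 0, "ty": 0, "tz": 0, "wx": 0, "wy": 0, "wz": 0.116}, {"tx": 0, "ty": 0, "tz": 0, "wx": 0, "wy": 0, "wz": 0.116}]'

```text
time_s: 7.43
ee_pos: [600.3, 71.5, 209.0]
ee_rot: [-90.1, -10.0, -36.1]
force: [-0.8, 0.3, -2.2]
gripper_width: 52.2
gripper_force: 25.0
```

>>> move_arm --plan '[{"tx": 0, "ty": 0, "tz": 0, "wx": 0, "wy": 0, "wz": 0.116}, {"tx": 0, "ty": 0, "tz": 0, "wx": 0, "wy": 0, "wz": 0.116}, {"tx": 0, "ty": 0, "tz": 0, "wx": 0, "wy": 0, "wz": 0.116}, {"tx": 0, "ty": 0, "tz": 0, "wx": 0, "wy": 0, "wz": 0.116}, {"tx": 0, "ty": 0, "tz": 0, "wx": 0, "wy": 0, "wz": 0.116}, {"tx": 0, "ty": 0, "tz": 0, "wx": 0, "wy": 0, "wz": 0.116}, {"tx": 0, "ty": 0, "tz": 0, "wx": 0, "wy": 0, "wz": 0.116}, {"tx": 0, "ty": 0, "tz": 0, "wx": 0, "wy": 0, "wz": 0.116}, {"tx": 0, "ty": 0, "tz": 0, "wx": 0, "wy": 0, "wz": 0.116}, {"tx": 0, "ty": 0, "tz": 0, "wx": 0, "wy": 0, "wz": 0.116}, {"tx": 0, "ty": 0, "tz": 0, "wx": 0, "wy": 0, "wz": 0.116}, {"tx": 0, "ty": 0, "tz": 0, "wx": 0, "wy": 0, "wz": 0.116}]'

```text
time_s: 8.43
ee_pos: [600.3, 71.5, 209.0]
ee_rot: [-90.2, 69.7, -36.2]
force: [0.4, 1.0, -2.9]
gripper_width: 52.0
gripper_force: 25.0
```

```bash
python3 s.py 54 -1 601.7 69.9 212
```

```text
[-27.86   36.547 126.589  97.863  87.565  86.423] [600.282  71.471 209.021] [-90.167  69.721 -36.245] [ 0.429  0.971 -2.893] 8.4333
[-0.208 -0.298 -0.044] [-0.001 -0.001  0.354]
```

>>> move_arm --plan '[{"tx": 0, "ty": 0, "tz": 0, "wx": 0, "wy": 0, "wz": 0.118}, {"tx": 0, "ty": 0, "tz": 0, "wx": 0, "wy": 0, "wz": 0.118}, {"tx": 0, "ty": 0, "tz": 0, "wx": 0, "wy": 0, "wz": 0.118}, {"tx": 0, "ty": 0, "tz": 0, "wx": -0.07, "wy": 0, "wz": 0}, {"tx": 0, "ty": 0, "tz": 0, "wx": -0.07, "wy": 0, "wz": 0}, {"tx": 0, "ty": 0, "tz": 0, "wx": -0.07, "wy": 0, "wz": 0}, {"tx": 0, "ty": 0, "tz": 0, "wx": -0.07, "wy": 0, "wz": 0}, {"tx": 0, "ty": 0, "tz": 0, "wx": 0, "wy": 0, "wz": 0}, {"tx": 0, "ty": 0, "tz": 0, "wx": 0, "wy": 0, "wz": 0}]'

```text
time_s: 9.18
ee_pos: [600.7, 71.2, 209.3]
ee_rot: [-104.2, 89.6, -34.4]
force: [-0.6, 0.4, -2.3]
gripper_width: 52.0
gripper_force: 25.0
```

```bash
python3 s.py 70 -1 520.2 297 150
```

```text
[-27.901  39.894 113.604  82.976  93.38  115.901] [600.749  71.225 209.349] [-104.246   89.601  -34.356] [-0.597  0.431 -2.341] 9.1833
[ 5.8   15.366 18.442] [-0.002 -0.002  0.007]
```

>>> move_arm --plan '[{"tx": 0.4, "ty": 1.4, "tz": 1.68, "wx": 0, "wy": 0, "wz": 0}, {"tx": 0.4, "ty": 1.4, "tz": 1.68, "wx": 0, "wy": 0, "wz": 0}, {"tx": 0.5, "ty": 1.4, "tz": 1.68, "wx": 0, "wy": 0, "wz": 0}, {"tx": 0.5, "ty": 1.4, "tz": 1.68, "wx": 0, "wy": 0, "wz": 0}, {"tx": 0.5, "ty": 1.4, "tz": 1.68, "wx": 0, "wy": 0, "wz": 0}, {"tx": 0.5, "ty": 1.4, "tz": 1.68, "wx": 0, "wy": 0, "wz": 0}, {"tx": 0.5, "ty": 1.4, "tz": 1.68, "wx": 0, "wy": 0, "wz": 0}, {"tx": 0.5, "ty": 1.4, "tz": 1.68, "wx": 0, "wy": 0, "wz": 0}, {"tx": 0.5, "ty": 1.4, "tz": 1.68, "wx": 0, "wy": 0, "wz": 0}, {"tx": 0.5, "ty": 1.4, "tz": 1.68, "wx": 0, "wy": 0, "wz": 0}, {"tx": 0.5, "ty": 1.4, "tz": 1.65, "wx": 0, "wy": 0, "wz": 0}]'

```text
time_s: 10.1
ee_pos: [518.3, 297.9, 155.5]
ee_rot: [-120.4, 89.6, -50.6]
force: [0.4, 0.5, -2.1]
gripper_width: 51.8
gripper_force: 25.0
```

>>> move_arm --plan '[{"tx": 0.5, "ty": 0, "tz": 0, "wx": 0, "wy": 0, "wz": 0}, {"tx": 0, "ty": 0, "tz": 0, "wx": 0, "wy": 0, "wz": 0}, {"tx": 0, "ty": 0, "tz": 0, "wx": 0, "wy": 0, "wz": 0}]'

```text
time_s: 10.35
ee_pos: [519.6, 296.8, 151.0]
ee_rot: [-105.0, 89.6, -35.2]
force: [0.8, -0.5, -3.0]
gripper_width: 51.7
gripper_force: 25.0
```

```bash
python3 s.py 70 -1 520.2 297 66; python3 - <<'E'
from h import *
f=grab_frame("top"); g=grab_frame("scene")
cv2.imwrite("pics/inv.png",np.hstack([cv2.resize(f["color"][170:310,150:290],(400,400)),cv2.resize(g["color"][50:210,300:460],(400,400))])[...,::-1])
E
```

```text
[ -4.22   43.534 133.469 105.902  89.077  92.506] [519.627 296.846 150.996] [-105.011   89.611  -35.158] [ 0.768 -0.525 -2.98 ] 10.35
[8.5   0.007 0.049] [-0.003 -0.002  0.007]
```

View pics/inv.png

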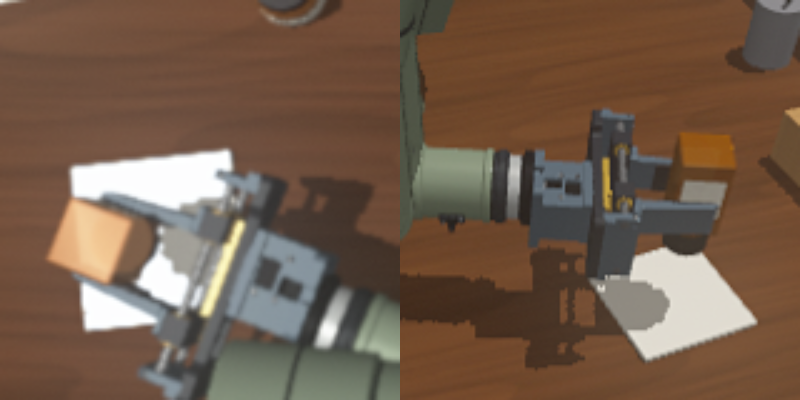

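The bottle is held upside down above the tile: base at crop (90,240) in the top view and cap pointing down at (686,240) in the scene view. It looks nearly vertical, and I'll check the tilt with numbers.

```bash
python3 - <<'E'
from h import *
f=grab_frame("top"); g=grab_frame("scene"); c=f["color"]
print(onz(f,181.5,254,212))
for fr,seed in((f,(181,254)),(g,(583,120))):
    hsv=cv2.cvtColor(fr["color"],cv2.COLOR_RGB2HSV)
for x in range(47,140,6): pass
# expected base/cap corners for a vertical bottle
C=np.array([513.2,279.0]); a=np.radians(70); u=np.array([np.cos(a),np.sin(a)]); w=np.array([-u[1],u[0]])
for z in(212,124):
    print(z,[ (np.round((proj(f,[*(C+26*(i*u+j*w)),z])-[150,170])/.35),np.round((proj(g,[*(C+26*(i*u+j*w)),z])-[300,50])/.4)+[400,0]) for i,j in((1,1),(1,-1),(-1,-1),(-1,1))])
print("capc",(proj(g,[*C,91])-[300,50])/.4+[400,0])
E
```

```text
[512.80691399 278.62788863 212.        ]
212 [(array([ 44., 260.]), array([727., 132.])), (array([ 70., 192.]), array([733., 167.])), (array([136., 219.]), array([677., 164.])), (array([110., 287.]), array([673., 129.]))]
124 [(array([ 79., 259.]), array([708., 202.])), (array([103., 196.]), array([713., 236.])), (array([164., 220.]), array([661., 233.])), (array([140., 283.]), array([658., 199.]))]
capc [679.21926235 240.77366718]
```

>>> move_arm --plan '[{"tx": 1.3, "ty": 0, "tz": 0, "wx": 0, "wy": 0, "wz": 0}, {"tx": 1.3, "ty": 0, "tz": 0, "wx": 0, "wy": 0, "wz": 0}, {"tx": 1.3, "ty": 0, "tz": 0, "wx": 0, "wy": 0, "wz": 0}, {"tx": 1.3, "ty": 0, "tz": 0, "wx": 0, "wy": 0, "wz": 0}, {"tx": 1.3, "ty": 0, "tz": 0, "wx": 0, "wy": 0, "wz": 0}, {"tx": 1.0, "ty": 0, "tz": 0, "wx": 0, "wy": 0, "wz": 0}, {"tx": 0.3, "ty": 0, "tz": 0, "wx": 0, "wy": 0, "wz": 0}, {"tx": 0, "ty": 0, "tz": 0, "wx": 0, "wy": 0, "wz": 0}, {"tx": 0, "ty": 0, "tz": 0, "wx": 0, "wy": 0, "wz": 0}]'

```text
time_s: 11.3
ee_pos: [520.7, 296.6, 73.8]
ee_rot: [-90.6, 89.5, -20.7]
force: [0.6, 0.2, -3.4]
gripper_width: 51.8
gripper_force: 25.0
```

>>> move_arm --plan '[{"tx": 0.1, "ty": 0, "tz": 0, "wx": 0, "wy": 0, "wz": 0}, {"tx": 0.1, "ty": 0, "tz": 0, "wx": 0, "wy": 0, "wz": 0}, {"tx": 0, "ty": 0, "tz": 0, "wx": 0, "wy": 0, "wz": 0}]'

```text
time_s: 11.55
ee_pos: [520.5, 296.8, 71.8]
ee_rot: [-93.7, 89.5, -23.8]
force: [-0.5, 0.1, -2.1]
gripper_width: 52.1
gripper_force: 25.0
```

```bash
python3 s.py 70 -1 520.2 297 66
```

```text
[ -4.234  54.671 132.535 105.737  91.931  82.564] [520.526 296.779  71.787] [-93.709  89.498 -23.795] [-0.52   0.114 -2.085] 11.55
[0.578 0.043 0.01 ] [-0.001 -0.001  0.009]
```

>>> move_arm --plan '[{"tx": 0.1, "ty": 0, "tz": 0, "wx": 0, "wy": 0, "wz": 0.008}, {"tx": 0.1, "ty": 0, "tz": 0, "wx": 0, "wy": 0, "wz": 0}, {"tx": 0, "ty": 0, "tz": 0, "wx": 0, "wy": 0, "wz": 0}]'

```text
time_s: 11.8
ee_pos: [520.5, 296.8, 69.3]
ee_rot: [-177.9, 89.9, -108.0]
force: [-0.3, 0.2, -2.6]
gripper_width: 52.0
gripper_force: 25.0
```

>>> move_arm --plan '[{"tx": 0.1, "ty": 0, "tz": 0, "wx": 0, "wy": 0, "wz": 0}, {"tx": 0, "ty": 0, "tz": 0, "wx": 0, "wy": 0, "wz": 0}]'

```text
time_s: 11.97
ee_pos: [520.5, 296.8, 68.2]
ee_rot: [172.2, 89.9, -117.9]
force: [-0.6, 0.4, -3.7]
gripper_width: 51.9
gripper_force: 25.0
```

>>> move_arm --plan '[{"tx": 0.1, "ty": 0, "tz": 0, "wx": 0, "wy": 0, "wz": 0}, {"tx": 0, "ty": 0, "tz": 0, "wx": 0, "wy": 0, "wz": 0}]'

```text
time_s: 12.13
ee_pos: [520.5, 296.8, 67.6]
ee_rot: [137.5, 90.0, -152.6]
force: [1.0, 0.7, -1.8]
gripper_width: 51.6
gripper_force: 25.0
```

>>> move_arm --plan '[{"tx": 0.1, "ty": 0, "tz": 0, "wx": 0, "wy": 0, "wz": 0}, {"tx": 0, "ty": 0, "tz": 0, "wx": 0, "wy": 0, "wz": 0}]'

```text
time_s: 12.3
ee_pos: [520.4, 296.7, 67.6]
ee_rot: [-7.7, 89.9, 62.2]
force: [-1.9, -1.5, 3.3]
gripper_width: 51.8
gripper_force: 25.0
```

>>> move_arm --plan '[{"tx": 0.05, "ty": 0, "tz": 0, "wx": 0, "wy": 0, "wz": 0}, {"tx": 0, "ty": 0, "tz": 0, "wx": 0, "wy": 0, "wz": 0}]'

```text
time_s: 12.47
ee_pos: [520.4, 296.7, 67.6]
ee_rot: [-10.1, 89.8, 59.9]
force: [-2.0, -1.9, 6.6]
gripper_width: 51.8
gripper_force: 25.0
```

>>> move_arm --plan '[{"tx": 0, "ty": 0, "tz": 0, "wx": 0, "wy": 0, "wz": 0}, {"tx": 0, "ty": 0, "tz": 0, "wx": 0, "wy": 0, "wz": 0}, {"tx": 0, "ty": 0, "tz": 0, "wx": 0, "wy": 0, "wz": 0}]' --force 3

```text
time_s: 12.72
ee_pos: [520.5, 296.8, 66.5]
ee_rot: [-28.8, 90.0, 41.1]
force: [0.2, -0.6, 3.4]
gripper_width: 52.0
gripper_force: 3.0
```

>>> move_arm --plan '[{"tx": 0, "ty": 0, "tz": 0, "wx": 0, "wy": 0, "wz": 0}, {"tx": 0, "ty": 0, "tz": 0, "wx": 0, "wy": 0, "wz": 0}, {"tx": 0, "ty": 0, "tz": 0, "wx": 0, "wy": 0, "wz": 0}, {"tx": 0, "ty": 0, "tz": 0, "wx": 0, "wy": 0, "wz": 0}, {"tx": 0, "ty": 0, "tz": 0, "wx": 0, "wy": 0, "wz": 0}, {"tx": 0, "ty": 0, "tz": 0, "wx": 0, "wy": 0, "wz": 0}]' --gripper 7.5

```text
time_s: 13.22
ee_pos: [520.5, 296.8, 65.7]
ee_rot: [171.2, 89.9, -118.9]
force: [0.5, 0.0, 0.1]
gripper_width: 75.0
gripper_force: 0.0
```

```bash
python3 - <<'E'
from h import *
f=grab_frame("top"); g=grab_frame("scene")
cv2.imwrite("pics/rel.png",np.hstack([cv2.resize(f["color"][200:300,150:250],(400,400)),cv2.resize(g["color"][110:210,350:450],(400,400))])[...,::-1])
C=np.array([513.8,278.9]); a=np.radians(70); u=np.array([np.cos(a),np.sin(a)]); w=np.array([-u[1],u[0]])
for z in(128,40): print(z,[ (np.round((proj(f,[*(C+26*(i*u+j*w)),z])-[150,200])*4),np.round((proj(g,[*(C+26*(i*u+j*w)),z])-[350,110])*4)+[400,0]) for i,j in((1,1),(1,-1),(-1,-1),(-1,1))])
E
```

```text
128 [(array([109., 241.]), array([695.,  79.])), (array([142., 153.]), array([703., 134.])), (array([228., 187.]), array([619., 129.])), (array([194., 276.]), array([614.,  74.]))]
40 [(array([151., 240.]), array([668., 176.])), (array([182., 158.]), array([675., 230.])), (array([262., 190.]), array([597., 226.])), (array([231., 271.]), array([593., 171.]))]
```

View pics/rel.png

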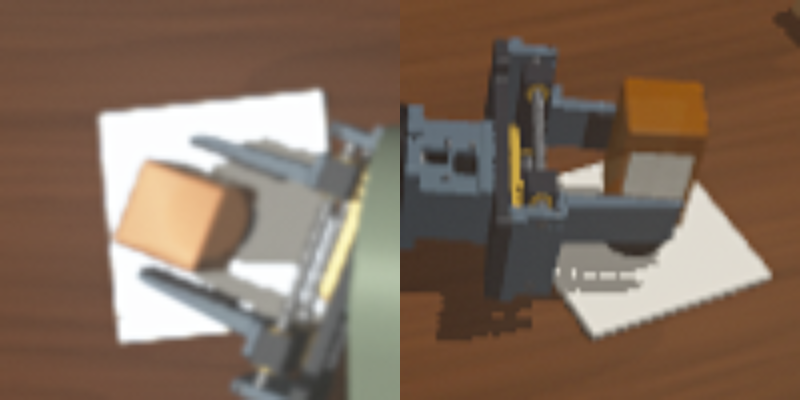

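The bottle stands on its cap on the tile, base corners at crop (148,160), (225,190), (195,270) and (115,238), as predicted for a vertical bottle. The open fingers are clear on both sides. Now I wait.

>>> move_arm --plan '[{"tx": 0, "ty": 0, "tz": 0, "wx": 0, "wy": 0, "wz": 0}, {"tx": 0, "ty": 0, "tz": 0, "wx": 0, "wy": 0, "wz": 0}, {"tx": 0, "ty": 0, "tz": 0, "wx": 0, "wy": 0, "wz": 0}, {"tx": 0, "ty": 0, "tz": 0, "wx": 0, "wy": 0, "wz": 0}, {"tx": 0, "ty": 0, "tz": 0, "wx": 0, "wy": 0, "wz": 0}, {"tx": 0, "ty": 0, "tz": 0, "wx": 0, "wy": 0, "wz": 0}, {"tx": 0, "ty": 0, "tz": 0, "wx": 0, "wy": 0, "wz": 0}, {"tx": 0, "ty": 0, "tz": 0, "wx": 0, "wy": 0, "wz": 0}, {"tx": 0, "ty": 0, "tz": 0, "wx": 0, "wy": 0, "wz": 0}, {"tx": 0, "ty": 0, "tz": 0, "wx": 0, "wy": 0, "wz": 0}, {"tx": 0, "ty": 0, "tz": 0, "wx": 0, "wy": 0, "wz": 0}, {"tx": 0, "ty": 0, "tz": 0, "wx": 0, "wy": 0, "wz": 0}]'

```text
time_s: 14.32
ee_pos: [520.5, 296.8, 65.9]
ee_rot: [-179.9, 90.0, -109.9]
force: [0.5, -0.5, -0.1]
gripper_width: 75.2
gripper_force: 0.0
```

>>> move_arm --plan '[{"tx": 0, "ty": 0, "tz": 0, "wx": 0, "wy": 0, "wz": 0}, {"tx": 0, "ty": 0, "tz": 0, "wx": 0, "wy": 0, "wz": 0}, {"tx": 0, "ty": 0, "tz": 0, "wx": 0, "wy": 0, "wz": 0}, {"tx": 0, "ty": 0, "tz": 0, "wx": 0, "wy": 0, "wz": 0}, {"tx": 0, "ty": 0, "tz": 0, "wx": 0, "wy": 0, "wz": 0}, {"tx": 0, "ty": 0, "tz": 0, "wx": 0, "wy": 0, "wz": 0}, {"tx": 0, "ty": 0, "tz": 0, "wx": 0, "wy": 0, "wz": 0}, {"tx": 0, "ty": 0, "tz": 0, "wx": 0, "wy": 0, "wz": 0}, {"tx": 0, "ty": 0, "tz": 0, "wx": 0, "wy": 0, "wz": 0}, {"tx": 0, "ty": 0, "tz": 0, "wx": 0, "wy": 0, "wz": 0}, {"tx": 0, "ty": 0, "tz": 0, "wx": 0, "wy": 0, "wz": 0}, {"tx": 0, "ty": 0, "tz": 0, "wx": 0, "wy": 0, "wz": 0}]'

```text
time_s: 15.32
ee_pos: [520.5, 296.8, 65.9]
ee_rot: [177.5, 90.0, -112.6]
force: [0.0, 0.3, -0.0]
gripper_width: 75.2
gripper_force: 0.0
```

>>> move_arm --plan '[{"tx": 0, "ty": 0, "tz": 0, "wx": 0, "wy": 0, "wz": 0}, {"tx": 0, "ty": 0, "tz": 0, "wx": 0, "wy": 0, "wz": 0}, {"tx": 0, "ty": 0, "tz": 0, "wx": 0, "wy": 0, "wz": 0}, {"tx": 0, "ty": 0, "tz": 0, "wx": 0, "wy": 0, "wz": 0}, {"tx": 0, "ty": 0, "tz": 0, "wx": 0, "wy": 0, "wz": 0}, {"tx": 0, "ty": 0, "tz": 0, "wx": 0, "wy": 0, "wz": 0}, {"tx": 0, "ty": 0, "tz": 0, "wx": 0, "wy": 0, "wz": 0}, {"tx": 0, "ty": 0, "tz": 0, "wx": 0, "wy": 0, "wz": 0}, {"tx": 0, "ty": 0, "tz": 0, "wx": 0, "wy": 0, "wz": 0}, {"tx": 0, "ty": 0, "tz": 0, "wx": 0, "wy": 0, "wz": 0}, {"tx": 0, "ty": 0, "tz": 0, "wx": 0, "wy": 0, "wz": 0}, {"tx": 0, "ty": 0, "tz": 0, "wx": 0, "wy": 0, "wz": 0}]'

```text
time_s: 16.32
ee_pos: [520.5, 296.8, 65.9]
ee_rot: [-177.0, 90.0, -107.1]
force: [0.6, -0.5, -0.3]
gripper_width: 74.8
gripper_force: 0.0
```

>>> move_arm --plan '[{"tx": 0, "ty": 0, "tz": 0, "wx": 0, "wy": 0, "wz": 0}, {"tx": 0, "ty": 0, "tz": 0, "wx": 0, "wy": 0, "wz": 0}, {"tx": 0, "ty": 0, "tz": 0, "wx": 0, "wy": 0, "wz": 0}, {"tx": 0, "ty": 0, "tz": 0, "wx": 0, "wy": 0, "wz": 0}, {"tx": 0, "ty": 0, "tz": 0, "wx": 0, "wy": 0, "wz": 0}, {"tx": 0, "ty": 0, "tz": 0, "wx": 0, "wy": 0, "wz": 0}]' --gripper 4.5 --force 25

```text
time_s: 16.82
ee_pos: [520.4, 296.8, 65.9]
ee_rot: [177.2, 90.0, -112.9]
force: [-1.1, 0.5, -0.4]
gripper_width: 51.6
gripper_force: 25.0
```

```bash
python3 s.py
```

```text
[ -4.235  55.47  132.403 105.706  92.102  82.425] [520.435 296.787  65.892] [ 177.221   89.958 -112.857] [-1.131  0.545 -0.358] 16.8167
```

>>> move_arm --plan '[{"tx": -1.0, "ty": 0, "tz": 0, "wx": 0, "wy": 0, "wz": 0}, {"tx": -2.5, "ty": 0, "tz": 0, "wx": 0, "wy": 0, "wz": 0}, {"tx": -2.5, "ty": 0, "tz": 0, "wx": 0, "wy": 0, "wz": 0}, {"tx": -2.5, "ty": 0, "tz": 0, "wx": 0, "wy": 0, "wz": 0}, {"tx": -2.5, "ty": 0, "tz": 0, "wx": 0, "wy": 0, "wz": 0}, {"tx": -2.5, "ty": 0, "tz": 0, "wx": 0, "wy": 0, "wz": 0}, {"tx": -1.5, "ty": 0, "tz": 0, "wx": 0, "wy": 0, "wz": 0}, {"tx": 0, "ty": 0, "tz": 0, "wx": 0, "wy": 0, "wz": 0}]'

```text
time_s: 17.48
ee_pos: [519.9, 297.0, 219.3]
ee_rot: [-78.9, 89.7, -9.0]
force: [-0.9, 0.5, -2.4]
gripper_width: 51.8
gripper_force: 25.0
```

>>> move_arm --plan '[{"tx": 0, "ty": 0, "tz": 0, "wx": 0, "wy": 0, "wz": -0.116}, {"tx": 0, "ty": 0, "tz": 0, "wx": 0, "wy": 0, "wz": -0.116}, {"tx": 0, "ty": 0, "tz": 0, "wx": 0, "wy": 0, "wz": -0.116}, {"tx": 0, "ty": 0, "tz": 0, "wx": 0, "wy": 0, "wz": -0.116}, {"tx": 0, "ty": 0, "tz": 0, "wx": 0, "wy": 0, "wz": -0.116}, {"tx": 0, "ty": 0, "tz": 0, "wx": 0, "wy": 0, "wz": -0.116}, {"tx": 0, "ty": 0, "tz": 0, "wx": 0, "wy": 0, "wz": -0.116}, {"tx": 0, "ty": 0, "tz": 0, "wx": 0, "wy": 0, "wz": -0.116}, {"tx": 0, "ty": 0, "tz": 0, "wx": 0, "wy": 0, "wz": -0.116}, {"tx": 0, "ty": 0, "tz": 0, "wx": 0, "wy": 0, "wz": -0.116}, {"tx": 0, "ty": 0, "tz": 0, "wx": 0, "wy": 0, "wz": -0.116}, {"tx": 0, "ty": 0, "tz": 0, "wx": 0, "wy": 0, "wz": -0.116}]'

```text
time_s: 18.48
ee_pos: [520.1, 296.9, 214.2]
ee_rot: [-90.2, 10.0, -20.1]
force: [-0.3, 0.4, -2.8]
gripper_width: 52.3
gripper_force: 25.0
```

>>> move_arm --plan '[{"tx": 0, "ty": 0, "tz": 0, "wx": 0, "wy": 0, "wz": -0.116}, {"tx": 0, "ty": 0, "tz": 0, "wx": 0, "wy": 0, "wz": -0.116}, {"tx": 0, "ty": 0, "tz": 0, "wx": 0, "wy": 0, "wz": -0.116}, {"tx": 0, "ty": 0, "tz": 0, "wx": 0, "wy": 0, "wz": -0.116}, {"tx": 0, "ty": 0, "tz": 0, "wx": 0, "wy": 0, "wz": -0.116}, {"tx": 0, "ty": 0, "tz": 0, "wx": 0, "wy": 0, "wz": -0.116}, {"tx": 0, "ty": 0, "tz": 0, "wx": 0, "wy": 0, "wz": -0.116}, {"tx": 0, "ty": 0, "tz": 0, "wx": 0, "wy": 0, "wz": -0.116}, {"tx": 0, "ty": 0, "tz": 0, "wx": 0, "wy": 0, "wz": -0.116}, {"tx": 0, "ty": 0, "tz": 0, "wx": 0, "wy": 0, "wz": -0.116}, {"tx": 0, "ty": 0, "tz": 0, "wx": 0, "wy": 0, "wz": -0.116}, {"tx": 0, "ty": 0, "tz": 0, "wx": 0, "wy": 0, "wz": -0.116}]'

```text
time_s: 19.48
ee_pos: [520.1, 296.9, 214.2]
ee_rot: [-90.6, -69.7, -19.5]
force: [0.9, -0.2, -3.0]
gripper_width: 52.1
gripper_force: 25.0
```

>>> move_arm --plan '[{"tx": 0, "ty": 0, "tz": 0, "wx": 0, "wy": 0, "wz": -0.118}, {"tx": 0, "ty": 0, "tz": 0, "wx": 0, "wy": 0, "wz": -0.118}, {"tx": 0, "ty": 0, "tz": 0, "wx": 0, "wy": 0, "wz": -0.118}, {"tx": 0, "ty": 0, "tz": 0, "wx": 0, "wy": 0, "wz": 0}, {"tx": 0, "ty": 0, "tz": 0, "wx": 0, "wy": 0, "wz": 0}]'

```text
time_s: 19.9
ee_pos: [520.2, 296.9, 214.7]
ee_rot: [-106.4, -89.5, -3.7]
force: [0.1, 0.2, -2.9]
gripper_width: 52.0
gripper_force: 25.0
```

```bash
python3 s.py 70 1 520 297 215; python3 s.py 20 1 545.2 -260.3 150
```

```text
[ -4.222  34.586 132.402 105.436  86.338 -76.992] [520.234 296.894 214.73 ] [-106.386  -89.506   -3.691] [ 0.132  0.239 -2.894] 19.9
[ 0.027 -0.026  0.002] [ 0.001  0.002 -0.008]
[ -4.222  34.586 132.402 105.436  86.338 -76.992] [520.234 296.894 214.73 ] [-106.386  -89.506   -3.691] [ 0.132  0.239 -2.894] 19.9
[ -6.42   21.526 -51.461] [-0.871  0.006 -0.007]
```

>>> move_arm --plan '[{"tx": 0, "ty": 0.5, "tz": -1.2, "wx": 0, "wy": 0, "wz": -0.008}, {"tx": 0, "ty": 1.0, "tz": -2.4, "wx": 0, "wy": 0, "wz": 0}, {"tx": 0, "ty": 1.0, "tz": -2.4, "wx": 0, "wy": 0, "wz": 0}, {"tx": 0, "ty": 1.0, "tz": -2.4, "wx": 0, "wy": 0, "wz": 0}, {"tx": 0, "ty": 1.0, "tz": -2.4, "wx": 0, "wy": 0, "wz": 0}, {"tx": 0, "ty": 1.0, "tz": -2.4, "wx": 0, "wy": 0, "wz": 0}, {"tx": 0, "ty": 1.0, "tz": -2.4, "wx": 0, "wy": 0, "wz": 0}, {"tx": 0, "ty": 1.0, "tz": -2.4, "wx": 0, "wy": 0, "wz": 0}, {"tx": 0, "ty": 1.0, "tz": -2.4, "wx": 0, "wy": 0, "wz": 0}, {"tx": 0, "ty": 1.0, "tz": -2.4, "wx": 0, "wy": 0, "wz": 0}, {"tx": 0, "ty": 1.0, "tz": -2.4, "wx": 0, "wy": 0, "wz": 0}, {"tx": 0, "ty": 1.0, "tz": -2.4, "wx": 0, "wy": 0, "wz": 0}]'

```text
time_s: 20.9
ee_pos: [533.5, -3.2, 216.0]
ee_rot: [160.1, -89.9, 89.9]
force: [1.4, 0.3, -2.4]
gripper_width: 51.9
gripper_force: 25.0
```

>>> move_arm --plan '[{"tx": 0, "ty": 1.0, "tz": -2.4, "wx": 0, "wy": 0, "wz": 0}, {"tx": 0, "ty": 1.0, "tz": -2.4, "wx": 0, "wy": 0, "wz": 0}, {"tx": 0, "ty": 1.0, "tz": -2.4, "wx": 0, "wy": 0, "wz": 0}, {"tx": 0, "ty": 0.7, "tz": -1.2, "wx": 0, "wy": 0, "wz": 0}, {"tx": 0, "ty": 0, "tz": 0, "wx": -0.073, "wy": 0, "wz": 0}, {"tx": 0, "ty": 0, "tz": 0, "wx": -0.073, "wy": 0, "wz": 0}, {"tx": 0, "ty": 0, "tz": 0, "wx": -0.073, "wy": 0, "wz": 0}, {"tx": 0, "ty": 0, "tz": 0, "wx": -0.073, "wy": 0, "wz": 0}, {"tx": 0, "ty": 0, "tz": 0, "wx": -0.073, "wy": 0, "wz": 0}, {"tx": 0, "ty": 0, "tz": 0, "wx": -0.073, "wy": 0, "wz": 0}, {"tx": 0, "ty": 0, "tz": 0, "wx": 0, "wy": 0, "wz": 0}, {"tx": 0, "ty": 0, "tz": 0, "wx": 0, "wy": 0, "wz": 0}]'

```text
time_s: 21.9
ee_pos: [539.3, -93.1, 216.6]
ee_rot: [54.7, -89.9, 170.1]
force: [0.8, -0.1, -3.9]
gripper_width: 51.9
gripper_force: 25.0
```

```bash
python3 s.py 45 1 540.7 -253.4 140
```

```text
[-49.06   35.62  126.766  86.252  91.243 -72.499] [539.298 -93.12  216.601] [ 54.742 -89.91  170.146] [ 0.844 -0.116 -3.931] 21.9
[ -7.665  11.445 -11.219] [ 0.002 -0.001  0.001]
```

>>> move_arm --plan '[{"tx": -0.5, "ty": 0.6, "tz": -0.6, "wx": 0, "wy": 0, "wz": 0}, {"tx": -0.8, "ty": 1.2, "tz": -1.2, "wx": 0, "wy": 0, "wz": 0}, {"tx": -0.8, "ty": 1.2, "tz": -1.2, "wx": 0, "wy": 0, "wz": 0}, {"tx": -0.8, "ty": 1.2, "tz": -1.2, "wx": 0, "wy": 0, "wz": 0}, {"tx": -0.8, "ty": 1.2, "tz": -1.2, "wx": 0, "wy": 0, "wz": 0}, {"tx": -0.8, "ty": 1.2, "tz": -1.2, "wx": 0, "wy": 0, "wz": 0}, {"tx": -0.8, "ty": 1.2, "tz": -1.2, "wx": 0, "wy": 0, "wz": 0}, {"tx": -0.8, "ty": 1.2, "tz": -1.2, "wx": 0, "wy": 0, "wz": 0}, {"tx": -0.8, "ty": 1.2, "tz": -1.2, "wx": 0, "wy": 0, "wz": 0}, {"tx": -0.8, "ty": 1.2, "tz": -1.0, "wx": 0, "wy": 0, "wz": 0}, {"tx": 0, "ty": 0, "tz": 0, "wx": 0, "wy": 0, "wz": 0}, {"tx": 0, "ty": 0, "tz": 0, "wx": 0, "wy": 0, "wz": 0}]'

```text
time_s: 22.9
ee_pos: [541.1, -254.8, 139.0]
ee_rot: [78.8, -89.7, 146.0]
force: [0.1, 0.2, -3.1]
gripper_width: 51.7
gripper_force: 25.0
```

```bash
python3 s.py 45 1 540.7 -253.4 66; python3 - <<'E'
from h import *
f=grab_frame("top"); g=grab_frame("scene")
cv2.imwrite("pics/tray.png",np.hstack([cv2.resize(f["color"][190:310,370:490],(400,400)),cv2.resize(g["color"][100:260,140:300],(400,400))])[...,::-1])
E
```

```text
[-59.48   48.306 109.317  76.738  95.451 -68.512] [ 541.121 -254.829  139.049] [ 78.804 -89.733 146.036] [ 0.054  0.162 -3.124] 22.9
[-7.304 -0.164  0.064] [ 0.003 -0.001  0.005]
```

View pics/tray.png

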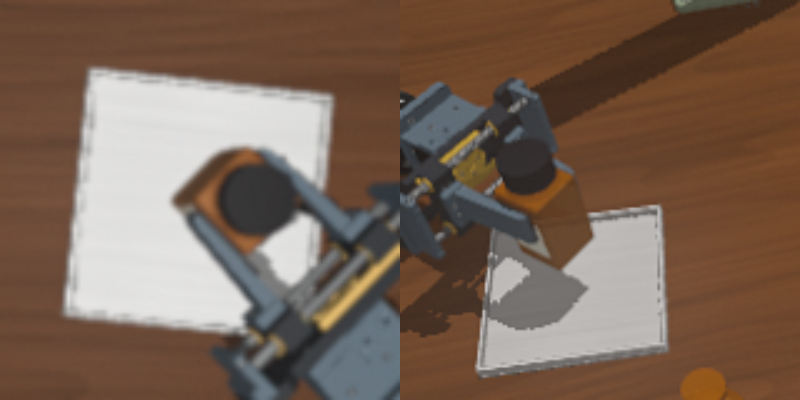

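```bash
python3 - <<'E'
from h import *
f=grab_frame("top"); g=grab_frame("scene"); C=[527.7,-268.3]
print("cap",(proj(f,[*C,197])-[370,190])/.3,(proj(g,[*C,197])-[140,100])/.4+[400,0])
u=np.array([1,1])/2**.5; w=np.array([-1,1])/2**.5
for i,j in((1,1),(1,-1),(-1,-1),(-1,1)): print((proj(g,[*(C+26*(i*u+j*w)),77])-[140,100])/.4+[400,0])
E
```

```text
cap [261.67572877 200.57524285] [516.65851097 156.70247703]
[592.17279    235.84519341]
[556.00736442 273.59915409]
[514.71953808 251.94512149]
[551.41549641 215.60029146]
```

The bottle is upright above the tray: cap at crop (258,200) in the top view and (526,155) in the scene view, within a few pixels of the prediction for a vertical bottle.

>>> move_arm --plan '[{"tx": -1.1, "ty": 0, "tz": 0, "wx": 0, "wy": 0, "wz": 0.005}, {"tx": -1.1, "ty": 0, "tz": 0, "wx": 0, "wy": 0, "wz": 0}, {"tx": -1.1, "ty": 0, "tz": 0, "wx": 0, "wy": 0, "wz": 0}, {"tx": -1.1, "ty": 0, "tz": 0, "wx": 0, "wy": 0, "wz": 0}, {"tx": -1.1, "ty": 0, "tz": 0, "wx": 0, "wy": 0, "wz": 0}, {"tx": -0.7, "ty": 0, "tz": 0, "wx": 0, "wy": 0, "wz": 0}, {"tx": -0.3, "ty": 0, "tz": 0, "wx": 0, "wy": 0, "wz": 0}, {"tx": 0, "ty": 0, "tz": 0, "wx": 0, "wy": 0, "wz": 0}, {"tx": 0, "ty": 0, "tz": 0, "wx": 0, "wy": 0, "wz": 0}]'

```text
time_s: 23.85
ee_pos: [541.0, -253.4, 75.2]
ee_rot: [-24.7, -89.9, -110.5]
force: [0.3, 0.9, -2.8]
gripper_width: 51.9
gripper_force: 25.0
```

>>> move_arm --plan '[{"tx": -0.1, "ty": 0, "tz": 0, "wx": 0, "wy": 0, "wz": 0}, {"tx": -0.1, "ty": 0, "tz": 0, "wx": 0, "wy": 0, "wz": 0}, {"tx": 0, "ty": 0, "tz": 0, "wx": 0, "wy": 0, "wz": 0}]'

```text
time_s: 24.1
ee_pos: [541.0, -253.4, 73.4]
ee_rot: [-4.8, -89.9, -130.4]
force: [0.7, -0.0, -2.8]
gripper_width: 52.1
gripper_force: 25.0
```

>>> move_arm --plan '[{"tx": -0.1, "ty": 0, "tz": 0, "wx": 0, "wy": 0, "wz": 0}, {"tx": 0, "ty": 0, "tz": 0, "wx": 0, "wy": 0, "wz": 0}]'

```text
time_s: 24.27
ee_pos: [540.9, -253.4, 72.2]
ee_rot: [-19.8, -89.9, -115.4]
force: [0.5, 0.3, -1.1]
gripper_width: 51.9
gripper_force: 25.0
```

>>> move_arm --plan '[{"tx": -0.1, "ty": 0, "tz": 0, "wx": 0, "wy": 0, "wz": 0}, {"tx": 0, "ty": 0, "tz": 0, "wx": 0, "wy": 0, "wz": 0}]'

```text
time_s: 24.43
ee_pos: [540.9, -253.3, 71.0]
ee_rot: [-33.9, -89.9, -101.3]
force: [0.6, 0.6, -2.9]
gripper_width: 51.7
gripper_force: 25.0
```

>>> move_arm --plan '[{"tx": -0.1, "ty": 0, "tz": 0, "wx": 0, "wy": 0, "wz": 0}, {"tx": -0.1, "ty": 0, "tz": 0, "wx": 0, "wy": 0, "wz": 0}, {"tx": -0.1, "ty": 0, "tz": 0, "wx": 0, "wy": 0, "wz": 0}, {"tx": 0, "ty": 0, "tz": 0, "wx": 0, "wy": 0, "wz": 0}]'

```text
time_s: 24.77
ee_pos: [540.9, -253.3, 67.9]
ee_rot: [-42.1, -89.9, -93.1]
force: [0.4, -0.1, -3.0]
gripper_width: 51.8
gripper_force: 25.0
```

>>> move_arm --plan '[{"tx": -0.1, "ty": 0, "tz": 0, "wx": 0, "wy": 0, "wz": 0}, {"tx": 0, "ty": 0, "tz": 0, "wx": 0, "wy": 0, "wz": 0}]'

```text
time_s: 24.93
ee_pos: [540.9, -253.3, 67.0]
ee_rot: [-38.4, -89.9, -96.8]
force: [-0.0, -0.4, -4.0]
gripper_width: 51.7
gripper_force: 25.0
```

>>> move_arm --plan '[{"tx": -0.1, "ty": 0, "tz": 0, "wx": 0, "wy": 0, "wz": 0}, {"tx": 0, "ty": 0, "tz": 0, "wx": 0, "wy": 0, "wz": 0}]'

```text
time_s: 25.1
ee_pos: [540.9, -253.4, 66.3]
ee_rot: [-17.8, -89.9, -117.4]
force: [-0.3, 0.1, -1.9]
gripper_width: 51.6
gripper_force: 25.0
```

>>> move_arm --plan '[{"tx": -0.05, "ty": 0, "tz": 0, "wx": 0, "wy": 0, "wz": 0}, {"tx": -0.05, "ty": 0, "tz": 0, "wx": 0, "wy": 0, "wz": 0}, {"tx": 0, "ty": 0, "tz": 0, "wx": 0, "wy": 0, "wz": 0}]'

```text
time_s: 25.35
ee_pos: [540.8, -253.4, 66.4]
ee_rot: [-1.1, -89.8, -134.1]
force: [-1.7, -0.2, 2.7]
gripper_width: 52.6
gripper_force: 25.0
```

Contact. Soften the grip, open, then back straight out.

>>> move_arm --plan '[{"tx": 0, "ty": 0, "tz": 0, "wx": 0, "wy": 0, "wz": 0}, {"tx": 0, "ty": 0, "tz": 0, "wx": 0, "wy": 0, "wz": 0}, {"tx": 0, "ty": 0, "tz": 0, "wx": 0, "wy": 0, "wz": 0}]' --force 3

```text
time_s: 25.6
ee_pos: [540.9, -253.3, 65.9]
ee_rot: [-4.2, -89.8, -131.0]
force: [0.7, 0.3, 4.9]
gripper_width: 52.0
gripper_force: 3.0
```

>>> move_arm --plan '[{"tx": 0, "ty": 0, "tz": 0, "wx": 0, "wy": 0, "wz": 0}, {"tx": 0, "ty": 0, "tz": 0, "wx": 0, "wy": 0, "wz": 0}, {"tx": 0, "ty": 0, "tz": 0, "wx": 0, "wy": 0, "wz": 0}, {"tx": 0, "ty": 0, "tz": 0, "wx": 0, "wy": 0, "wz": 0}, {"tx": 0, "ty": 0, "tz": 0, "wx": 0, "wy": 0, "wz": 0}, {"tx": 0, "ty": 0, "tz": 0, "wx": 0, "wy": 0, "wz": 0}]' --gripper 8.5

```text
time_s: 26.1
ee_pos: [541.0, -253.3, 64.9]
ee_rot: [-45.3, -89.9, -89.8]
force: [0.2, 0.6, 1.1]
gripper_width: 84.6
gripper_force: 0.0
```

>>> move_arm --plan '[{"tx": 0, "ty": 0, "tz": -1, "wx": 0, "wy": 0, "wz": 0}, {"tx": 0, "ty": 0, "tz": -1, "wx": 0, "wy": 0, "wz": 0}, {"tx": 0, "ty": 0, "tz": -1, "wx": 0, "wy": 0, "wz": 0}, {"tx": 0, "ty": 0, "tz": -1, "wx": 0, "wy": 0, "wz": 0}, {"tx": 0, "ty": 0, "tz": -1, "wx": 0, "wy": 0, "wz": 0}, {"tx": 0, "ty": 0, "tz": -1, "wx": 0, "wy": 0, "wz": 0}, {"tx": 0, "ty": 0, "tz": -1, "wx": 0, "wy": 0, "wz": 0}, {"tx": 0.5, "ty": 0, "tz": -1, "wx": 0, "wy": 0, "wz": 0}, {"tx": 1, "ty": 0, "tz": -1, "wx": 0, "wy": 0, "wz": 0}, {"tx": 1, "ty": 0, "tz": -1, "wx": 0, "wy": 0, "wz": 0}, {"tx": 0, "ty": 0, "tz": 0, "wx": 0, "wy": 0, "wz": 0}, {"tx": 0, "ty": 0, "tz": 0, "wx": 0, "wy": 0, "wz": 0}]'

```text
time_s: 27.1
ee_pos: [469.8, -324.6, 90.9]
ee_rot: [83.7, -89.9, 141.1]
force: [-0.1, 0.5, 0.1]
gripper_width: 85.0
gripper_force: 0.0
```

```bash
python3 - <<'E'
from h import *
f=grab_frame("top"); g=grab_frame("scene"); C=[527.5,-266.8]
cv2.imwrite("pics/end.png",np.hstack([cv2.resize(f["color"][190:310,370:490],(400,400)),cv2.resize(g["color"][140:300,140:300],(400,400))])[...,::-1])
print("cap",(proj(f,[*C,124])-[370,190])/.3,(proj(g,[*C,124])-[140,140])/.4+[400,0])
E
```

```text
cap [232.57529582 201.82739101] [541.74612042 111.53379366]
```

View pics/end.png

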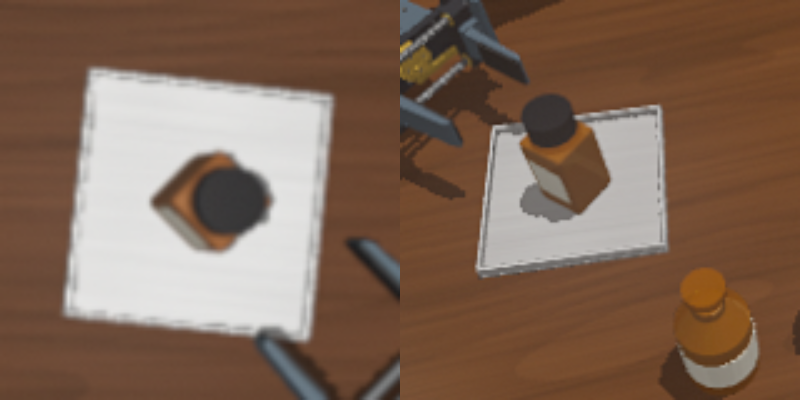

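The bottle stands upright in the middle of the tray, with its cap at crop (232,200), where a standing bottle should show it. The gripper is clear, so I'm handing in.

```bash
python3 -c "
from workcell import env
print(env.job_done())"
```

```text
the job is handed in; nothing more can be done
None
```

The bottle stood on its cap on the tile, let go, for about 3 s; it now stands upright in the middle of the tray with the gripper clear, and the job is handed in (no verdict was shown).

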